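Hold the chart clip open over a squared chart board

ROBOT

A 7-joint arm with a two-finger parallel gripper is mounted at the origin on a cart in front of the work surface, level with it; the furniture and walls round the work are solid. World frame = base frame: x ahead of the robot, y to its left, z up, the work surface at z = 0. Lengths are in mm, angles in rad, forces in N, time in s.
With the tool pointing down it reaches from about 400 to 850 mm from the base axis. Payload 4.5 kg.
Tool frame: the origin (TCP) lies between the finger pads; the fingertips stand 19 mm ahead of it and the grasp point (between the pads) is the TCP (nose_length is the distance from the TCP to the fingertips, in mm); z points along the fingers, y is the line along which they close (so a half turn about z gives the same grasp; the last joint's range is limited). The gripper opens to 85 mm and grips with 20 to 120 N. Pads are 22 mm wide; open, the fingers measure 114 mm over their backs; the gripper's body (76 mm by 85 mm) begins 54 mm behind the grasp point. The pads swing forward as they close: fully open they stand 13 mm farther back than shut.
Start: joints at [1.283, 0.689, -0.195, 1.565, 0.157, 0.902, -0.215], TCP at [197.701, -592.931, 250.317] pointing down, gripper open.
Joint ranges: [-3.01, 3.01], [-0.46, 2.08], [-1.47, 1.51], [0.13, 2.56], [-1, 4.14], [0.04, 2.09], [-2.66, 2.66]. Speed limits (rad/s): [2.57, 2.57, 3.14, 3.14, 3.14, 3.14, 3.14].

INTERFACE

Orientations are given as a 3x3 rotation matrix whose columns are the frame's x, y, z axes.
In Python, from rig import * gives the robot as it stands.
- The arm moves only by the tool move_arm, never from a script. Its argument "deltas" is a list that holds one entry, the list of rows, each a list of 7 numbers: the shift along the tool's x, y, z in m, then the turn, a rotation vector about the tool's x, y, z in rad, then the closure in counts, from 0 (fully open) to 255 (shut). A call has exactly 8 rows; each row shifts and turns the commanded pose from where the row before left it, along the tool's axes as they then stand; what a row does not reach is not made up. A row lasts 1/8 s, in which the tool goes at most 62.5 mm and 10.7 degrees, less where a joint would pass 70% of its speed; a pose out of reach is approached as far as the arm can. A call is refused whole if a number of a shift passes 0.0625 or a number of a turn 0.188, either way. A call with a gripper value outside its range is refused whole. The fingers move at their own pace and stop on an object; "newtons" is the grip in N (left out, the last holds). Time passes only in rows, so rows that do not move let the fingers close, or fill a call up. It gives the time, the measured TCP pose, the force, the opening and the grip force at its end, in the units of the state.
- state(): the state, without advancing time (a new reading comes with each control period).
- capture(name): name is "scene" or "top" or "wrist"; returns the picture (420x560x3 uint8, red, green, blue); there is no depth.
- camera_params(name): a dict with "fx", "fy", "cx", "cy" (pixels), "R" (3x3) and "t" (3): a world point X has camera coordinates R X + t. Camera axes: x right, y down, z forward; pixel columns grow to the right and rows downward; lengths in mm; the calibration is good to about 2 mm. A picture is of the moment at which its call begins: read the wrist's pose just before it. camera_params takes no time and is no camera call; for the wrist camera it gives the pose at the moment of the call.
- job_done(): hands the job in; it is judged then, once.
Trained networks look in the newest picture that a camera, given by its name, has taken for a name from the list of things; names that differ only in an ending like _2 or _b are one class to them, and where a whole thing is asked for, a point or a joint stands for the part that bears it (a point fixed in the world has none). Each returns a list of dicts, best first, with "p" (0 to 1); they miss things now and then, are a little off and sometimes report something else, mostly with a low value. They report only what shows in the picture. A call takes as long as a camera call.
- silhouettes(name, camera): "mask" (420x560 bool, what is visible of it) and "centre" ([column, row] in pixels, amid what is visible of it).
The state is a dict: "t": time; "q": joint angles; "joint_velocities": joint speeds; "effort": joint torques, N m; "tool_pos": TCP position; "ee_rot": TCP orientation; "wrist_force": force on the tool from outside, world axes, zero at the start; "moment": the same for the moment, N m; "gripper_width": finger opening in mm; "grasp_force": force on a finger pad.
Only numpy, scipy, OpenCV 4.12 (cv2) and the standard library are available. Lean on these libraries where they do the work, as an engineer would, in place of code of your own. Each camera call takes 0.05 s, during which the arm holds its last target. There are 200 camera calls.

TASK

The nurse wants to slip a sheet onto the patient's chart board. First slide the board along the groove of its stand until its edge is fully home against the end post; then take the wider of the two spring clips off the clip rail by its two handles, squeeze it wide open, and hold it gaping over the middle of the board's top edge, one jaw on each side and reaching down past the edge, touching neither the board nor its stand. Finish while still holding it squeezed open there: do not let it bite on the board, do not let go, and leave the other clip and the things lying about alone.

Things in the scene. Friction and masses are not known exactly. Their poses are not given: they have to be found in the camera images.
- stand: Fixed grey plastic chart stand: a block 46 (x) x 240 (y) x 38 (z) mm with a groove 5.6 mm wide and 30 mm deep along its whole y length in the middle, and at its -y end an end post 46 x 18 x 80 mm (top 80 mm above the worktop) that closes the groove. Origin: centre of the underside; x across the groove, y along it away from the post, z up.
- stand_stop (a point): Point on the inner face of the end post, mid-groove, on the groove floor (8 mm above the worktop). Axes as the stand's; the board is home when its end edge touches this face.
- board: Loose white rigid plastic chart board, 4 (x) x 148 (y) x 95 (z) mm, about 90 g, standing upright in the groove (up to about 3 degrees of lean), so its top edge is 103 mm above the worktop; it shows a grey table on the face at -x. Origin: middle of its lower edge; y along the board, away from the post. It starts 20 to 50 mm short of the post and slides along the groove against light friction.
- board_top (a point): Middle of the board's top edge. Axes as the board's (x through its thickness).
- board_end (a point): Lower corner of the board's edge that faces the end post (-y end), mid-thickness.
- rail: Fixed steel clip rail: foot 60 x 184 x 6 mm and on it, along y in the middle, an upright strip 4 mm thick, 176 mm long, whose top edge is 56 mm above the worktop. Origin: centre of the underside; y along the strip. The two clips sit on the strip's top edge about 84 mm apart; which of them is at which end differs each time.
- clip: The wider of two alike dark steel spring clips (jaws 54 mm wide along y, the other 28 mm), 60 g, biting on the rail's strip, handles up, jaws down. Origin: on the pin (hinge) axis, which is y; parked, it is 62 mm above the worktop. The jaws reach 34 mm down from the pin; a spring coil of 6 mm radius on the pin rests on the strip's top. x is the direction in which handles and jaws spread.
- clip_grip (a point): Midway between the wide clip's handles, 26 mm above its pin. The handles, 36 mm wide along y, rise 38 mm from the pin, spreading from 24 mm (outside) at the pin to 49 mm at the tops. Squeezing their outer faces together along x opens the jaws: about 4 N at their tops at first, 12 N fully open, when the handles are parallel, about 23 mm over the outside.
- clip_spring (a joint): Opening angle between the wide clip's halves: 0 parked on the 4 mm strip, -0.1 shut on nothing, 0.66 fully open at its stop (lips about 25 mm apart). The spring always pulls it shut.
- clip_lip_front (a point): Inner lower edge of the wide clip's -x jaw, mid-width (parked: 2 mm to -x of and 33.5 mm below the pin; fully open about 13 mm to -x and 31 mm below).
- clip_lip_back (a point): The same on the +x jaw.
- small_clip: The narrower clip on the rail (28 mm wide), to be left alone. Origin on its pin axis.
- vial_b: Small glass vial 30 mm across, 60 mm tall, standing between the stand and the rail towards the back; leave alone. Origin: underside centre.
- tape_roll: Roll of white tape lying flat, 62 mm across, 13 mm high; leave alone.
- scissors: Surgical scissors lying flat, 157 mm long, 10 mm high, near the front edge; leave alone.
- thermometer: Digital thermometer lying flat, 122 mm long, 10 mm high, near the front edge; leave alone.
- pen_1: Marker pen lying flat, 135 mm long, 16 mm high, near the front edge; leave alone.

How it is judged:
By the outcome, as a careful person would: the job done as asked, in the order asked, and still so for the second after the job is handed in, while the arm keeps its last pose, push and grip.
It also fails if it takes over 51 s, if anything falls off the work surface, if the arm or the gripper's body presses on something with over 40 N, if the wrist force passes 120 N, or if a joint passes its speed limit or range.

## Working session

There is one attempt and no reset: what is moved stays moved. The work goes in short steps, Python scripts to look and compute and a tool call to move; the robot and the scene stay as the last step left them, time stands still between calls to the robot, and variables do not carry over. Pictures are saved under pics/ and viewed, at most 10 in all, crops included, and the job is handed in when it is done.

Besides the shell and the picture viewer there is one more tool, called after "Request:" in YAML: its name, and indented under it one key for each argument. move_arm: Moves the arm, as the interface text tells. Its arguments: {"type":"object","properties":{"deltas":{"type":"array"},"newtons":{"type":"number"}},"required":["deltas"]}

```bash
ls; mkdir -p pics
cat > h.py <<'E'
from rig import *
import numpy as np, cv2
def P(n):
    c=camera_params(n);return c
def ray(c,uv):
    R=np.array(c["R"]);t=np.array(c["t"]);d=R.T@np.array([(uv[0]-c["cx"])/c["fx"],(uv[1]-c["cy"])/c["fy"],1.]);return -R.T@t,d
def proj(c,X):
    p=np.array(c["R"])@np.array(X,float)+np.array(c["t"]);return np.array([c["fx"]*p[0]/p[2]+c["cx"],c["fy"]*p[1]/p[2]+c["cy"]])
def onz(c,uv,z):
    o,d=ray(c,uv);return o+d*(z-o[2])/d[2]
def tri(obs):
    A=np.zeros((3,3));b=np.zeros(3)
    for c,uv in obs:
        o,d=ray(c,uv);d/=np.linalg.norm(d);M=np.eye(3)-np.outer(d,d);A+=M;b+=M@o
    return np.linalg.solve(A,b)
def save(n,f):
    im=capture(n);cv2.imwrite("pics/"+f,im[:,:,::-1]);return im
E
python3 - <<'E'
from h import *
np.set_printoptions(precision=3,suppress=True)
s=state();print(s)
a=save("scene","s0.png");b=save("top","t0.png")
cv2.imwrite("pics/a.png",np.hstack([cv2.resize(a,(400,300)),cv2.resize(b,(400,300))])[:,:,::-1])
for n in ["scene","top"]:
    print(n,camera_params(n))
    for k in ["stand","board","rail","clip","small_clip","vial_b","tape_roll"]:
        for r in silhouettes(k,n)[:3]:
            m=r["mask"];ys,xs=np.where(m);c=camera_params(n)
            rc=cv2.minAreaRect(np.column_stack([xs,ys]).astype(np.float32)) if len(xs) else None
            print(k,round(r["p"],2),r["centre"],m.sum(),rc)
E
```

```text
pics
{'t': 0.0, 'q': array([ 1.283,  0.69 , -0.195,  1.566,  0.157,  0.903, -0.215]), 'joint_velocities': array([ 0.   , -0.002, -0.001,  0.   , -0.   , -0.001,  0.   ]), 'effort': array([ -0.   , -53.961,  -1.267, -15.855,   0.009,   0.01 ,  -0.   ]), 'tool_pos': array([ 197.423, -592.343,  249.465]), 'ee_rot': array([[ 0.949,  0.316, -0.001],
       [ 0.316, -0.949,  0.002],
       [-0.   , -0.002, -1.   ]]), 'wrist_force': array([ 0.907, -0.006,  0.476]), 'moment': array([0.028, 0.006, 0.067]), 'grasp_force': 0.0, 'gripper_width': 85.63542541891444}
scene {'fx': 388.00900683687155, 'fy': 388.00900683687155, 'cx': 287.2502011707491, 'cy': 212.0744345219554, 'R': array([[-0.824, -0.566,  0.019],
       [-0.308,  0.42 , -0.853],
       [ 0.475, -0.709, -0.521]]), 't': array([382.982, 300.985, 635.498])}
stand 0.65 [227.0, 295.3] 2893 ((228.7296142578125, 284.381591796875), (38.045867919921875, 126.1926498413086), 56.60151290893555)
board 0.8 [226.8, 267.9] 1744 ((226.70001220703125, 268.3999938964844), (26.385601043701172, 76.92073059082031), 63.43495178222656)
board 0.22 [319.0, 181
[... 1682 characters left out ...]
47461), 12.72435474395752)
rail 0.27 [282.4, 259.4] 144 ((277.5, 257.0), (4.0, 41.0), 90.0)
clip 0.53 [325.7, 218.8] 245 ((326.0, 221.0), (16.0, 18.0), 90.0)
small_clip 0.74 [197.5, 200.8] 198 ((201.02593994140625, 202.9072723388672), (49.99708938598633, 4.8148193359375), 15.64224624633789)
small_clip 0.51 [297.7, 217.9] 106 ((298.7574462890625, 215.42576599121094), (7.562282562255859, 15.224069595336914), 5.710593223571777)
small_clip 0.33 [328.2, 217.3] 115 ((327.1153869628906, 216.423095703125), (17.258216857910156, 8.23687744140625), 11.309932708740234)
vial_b 0.67 [260.3, 168.5] 97 ((262.5, 169.5), (11.0, 9.0), 90.0)
tape_roll 0.65 [370.3, 179.6] 269 ((377.5, 177.0), (20.0, 21.0), 90.0)
```

Run:
```python
import cv2,numpy as np
a=cv2.imread("pics/s0.png");b=cv2.imread("pics/t0.png")
cv2.imwrite("pics/b.png",np.vstack([cv2.resize(a[140:350,150:410],(743,600))[:300*2:1][:600] if 0 else cv2.resize(a[150:350,150:400],(375,300)),cv2.resize(b[130:290,170:400],(375,261))]))
big=np.hstack([cv2.resize(a[150:350,150:400],None,fx=1.6,fy=1.6,interpolation=2),np.zeros((320,400,3),np.uint8)])
t=cv2.resize(b[140:280,150:400],None,fx=3.2,fy=3.2,interpolation=2)
cv2.imwrite("pics/c.png",t)
cv2.imwrite("pics/d.png",cv2.resize(a[150:350,150:400],None,fx=3,fy=3,interpolation=2))
```

```text
(no output)
```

View pics/c.png

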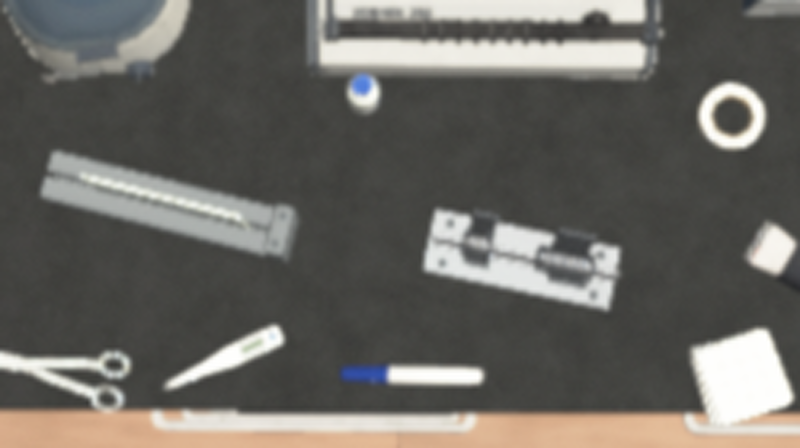

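View pics/d.png

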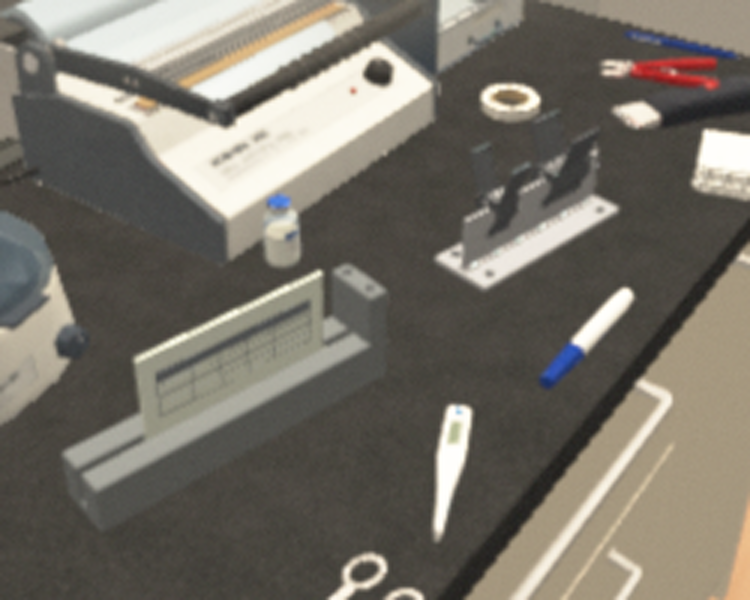

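The top view shows the stand with its post at right (crop 283,230), the board's top edge running from (78,176) to (245,222), the vial at (363,92) and the rail with the wide clip at its right, -y end (570,255). The small clip is at (480,240).

Run:
```python
from h import *
np.set_printoptions(precision=1,suppress=True)
c=camera_params("top")
f=lambda X,Y,z:onz(c,(150+X/3.2,140+Y/3.2),z)
for n,X,Y,z in [("bA",78,176,103),("bB",245,222,103),("postfar",295,208,80),("postnear",290,258,80),("standL top",52,152,38),("standL bot",40,197,38),("railTL",436,208,6),("railTR",621,246,6),("railBR",610,310,6),("railBL",424,270,6),("wide back",575,233,95),("wide front",568,275,95),("small back",484,213,95),("vial",363,85,60),("pen r",484,376,16)]:
    print(n,f(X,Y,z))
w=camera_params("wrist");s=state()
R=np.array(w["R"]);o=-R.T@w["t"];print("cam in tool",s["ee_rot"].T@(o-s["tool_pos"]),"axes",s["ee_rot"].T@R.T,w["fx"],w["cx"],w["cy"])
```

```text
bA [565. 166. 103.]
bB [524.7  15.9 103. ]
postfar [540.5 -27.4  80. ]
postnear [494.6 -23.5  80. ]
standL top [597.1 205.5  38. ]
standL bot [554.  215.3  38. ]
railTL [ 550.7 -160.4    6. ]
railTR [ 514.9 -341.1    6. ]
railBR [ 452.4 -329.6    6. ]
railBL [ 490.  -148.9    6. ]
wide back [ 518.  -282.2   95. ]
wide front [ 479.8 -275.5   95. ]
small back [ 535.6 -199.5   95. ]
vial [660.1 -88.5  60. ]
pen r [ 388.2 -206.2   16. ]
cam in tool [  77.1    0.3 -123.3] axes [[ 0.  -1.  -0.3]
 [ 1.   0.  -0. ]
 [ 0.  -0.3  1. ]] 339.1277175756312 282.8263360805728 207.93448972996148
```

```bash
cat >> h.py <<'E'
from scipy.spatial.transform import Rotation as Ro
import math
def yawR(deg):  # tool down, tool x axis at this world yaw
    a=math.radians(deg);return np.array([[math.cos(a),math.sin(a),0],[math.sin(a),-math.cos(a),0],[0,0,-1.]])
def plan(p,R,n,g,pos=None,rot=None,nd=3):
    """rows from the measured (or given) pose to p,R in n even steps; mm-rounded, rounding carried on"""
    s=state();x=np.array(s["tool_pos"] if pos is None else pos,float);C=np.array(s["ee_rot"] if rot is None else rot)
    rows=[];x0=x.copy();p=np.array(p,float)
    tot=Ro.from_matrix(C.T@R).as_rotvec();S=Ro.from_matrix(C)
    for i in range(n):
        C=S.as_matrix();d=np.round(C.T@(x0+(p-x0)*(i+1)/n-x)/1000,nd)
        want=Ro.from_matrix(C.T@R).as_rotvec()/(n-i);w=np.round(want,2 if i<n-1 else 3)
        rows.append([float(v) for v in d]+[float(v) for v in w]+[g])
        x=x+C@d*1000;S=S*Ro.from_rotvec(w)
    print("end",x.round(1));print("\n".join(str(r)+"," for r in rows))
E
python3 -c "
from h import *
plan([480,-290,290],yawR(78.7),8,0)
s=state();print(s['q'])"
```

```text
end [ 479.6 -290.3  290.3]
[0.045, -0.025, -0.005, 0.0, 0.0, -0.13, 0],
[0.049, -0.018, -0.005, 0.0, 0.0, -0.13, 0],
[0.05, -0.013, -0.005, 0.0, 0.0, -0.13, 0],
[0.051, -0.005, -0.005, 0.0, 0.0, -0.13, 0],
[0.052, 0.001, -0.005, 0.0, 0.0, -0.13, 0],
[0.051, 0.008, -0.005, 0.0, 0.0, -0.13, 0],
[0.05, 0.014, -0.005, 0.0, 0.0, -0.14, 0],
[0.047, 0.021, -0.005, 0.0, 0.0, -0.132, 0],
[ 1.28280989  0.68905348 -0.19461281  1.56529157  0.15729222  0.90250733
 -0.21512456]
```

Request:
move_arm:
  deltas:
    - [[0.045,-0.025,-0.005,0,0,-0.13,0],[0.049,-0.018,-0.005,0,0,-0.13,0],[0.05,-0.013,-0.005,0,0,-0.13,0],[0.051,-0.005,-0.005,0,0,-0.13,0],[0.052,0.001,-0.005,0,0,-0.13,0],[0.051,0.008,-0.005,0,0,-0.13,0],[0.05,0.014,-0.005,0,0,-0.14,0],[0.047,0.021,-0.005,0,0,-0.13,0]]

```text
t: 1.8
tool_pos: [480.6, -289.1, 290.7]
ee_rot: [[0.194, 0.981, 0.0], [0.981, -0.194, -0.001], [-0.0, 0.0, -1.0]]
wrist_force: [-0.2, -0.7, 0.3]
gripper_width: 85.3
grasp_force: 0.0
```

Run:
```python
from h import *
np.set_printoptions(precision=1,suppress=True)
import pickle
c=camera_params("wrist");a=save("wrist","w1.png");pickle.dump(c,open("w1.p","wb"))
cv2.imwrite("pics/w1b.png",cv2.resize(a[:,:,::-1],(784,588),interpolation=2))
for k in ["clip","small_clip","rail"]:
    for r in silhouettes(k,"wrist")[:2]:
        m=r["mask"];ys,xs=np.where(m)
        print(k,round(r["p"],2),r["centre"],m.sum(),xs.min(),xs.max(),ys.min(),ys.max())
plan([545,110,300],yawR(75),8,255)
```

```text
clip 0.69 [293.9, 167.3] 2280 270 322 136 189
clip 0.38 [176.1, 52.3] 1572 156 195 0 110
rail 0.92 [293.5, 111.7] 4731 267 321 34 208
end [544.9 110.4 300.4]
[0.051, -0.002, -0.001, 0.0, 0.0, 0.01, 255],
[0.05, -0.002, -0.001, 0.0, 0.0, 0.01, 255],
[0.051, -0.003, -0.002, 0.0, 0.0, 0.01, 255],
[0.05, -0.003, -0.001, 0.0, 0.0, 0.01, 255],
[0.05, -0.004, -0.001, 0.0, 0.0, 0.01, 255],
[0.051, -0.005, -0.001, 0.0, 0.0, 0.0, 255],
[0.05, -0.004, -0.001, 0.0, 0.0, 0.01, 255],
[0.051, -0.005, -0.002, 0.0, 0.0, 0.005, 255],
```

View pics/w1b.png

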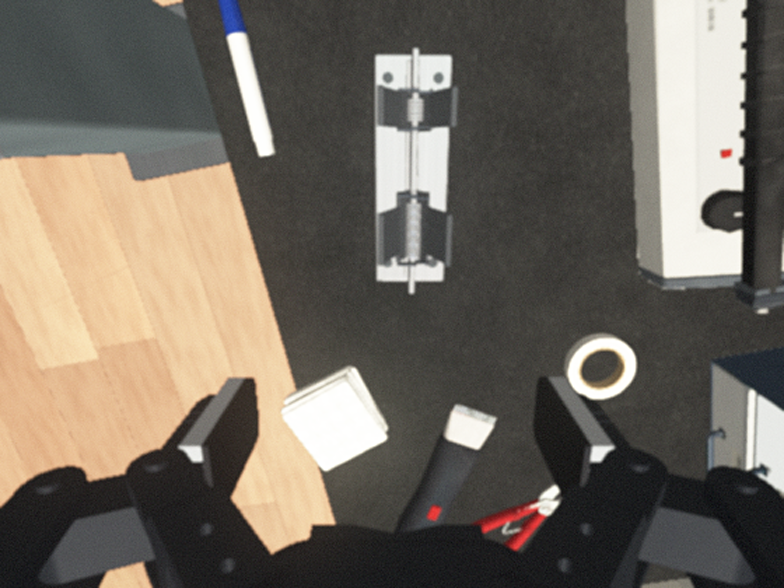

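The wide clip is nearer the bottom of the rail at (413,230) and the small one at (413,108). The strip runs almost vertically in the image, from (415,48) to (411,292).

Request:
move_arm:
  deltas:
    - [[0.051,-0.002,-0.001,0,0,0.01,255],[0.05,-0.002,-0.001,0,0,0.01,255],[0.051,-0.003,-0.002,0,0,0.01,255],[0.05,-0.003,-0.001,0,0,0.01,255],[0.05,-0.004,-0.001,0,0,0.01,255],[0.051,-0.005,-0.001,0,0,0,255],[0.05,-0.004,-0.001,0,0,0.01,255],[0.051,-0.005,-0.002,0,0,0.01,255]]

```text
t: 3.0
tool_pos: [545.4, 108.4, 300.1]
ee_rot: [[0.27, 0.963, -0.0], [0.963, -0.27, -0.002], [-0.002, 0.0, -1.0]]
wrist_force: [0.7, -0.2, -0.1]
gripper_width: -0.3
grasp_force: 0.0
```

Run:
```python
from h import *
np.set_printoptions(precision=1,suppress=True)
import pickle
print(state()["q"].round(2),state()["tool_pos"])
c=camera_params("wrist");a=save("wrist","w2.png");pickle.dump(c,open("w2.p","wb"))
cv2.imwrite("pics/w2b.png",cv2.resize(a[:,:,::-1],(784,588),interpolation=2))
for k in ["board","stand"]:
    for r in silhouettes(k,"wrist")[:2]:
        m=r["mask"];ys,xs=np.where(m);rc=cv2.minAreaRect(np.column_stack([xs,ys]).astype(np.float32))
        print(k,round(r["p"],2),r["centre"],m.sum(),cv2.boxPoints(rc).tolist())
```

```text
[-0.   0.6 -0.5  1.7  0.3  0.9 -0.8] [545.4 108.4 300.1]
board 0.79 [289.8, 194.3] 490 [[284.64642333984375, 119.0342788696289], [291.0220947265625, 118.87287139892578], [294.41552734375, 252.91354370117188], [288.03985595703125, 253.074951171875]]
stand 0.67 [282.9, 153.7] 7106 [[263.8592529296875, 69.10491180419922], [307.494140625, 68.21440887451172], [311.5283203125, 265.88714599609375], [267.8934326171875, 266.77764892578125]]
```

View pics/w2b.png

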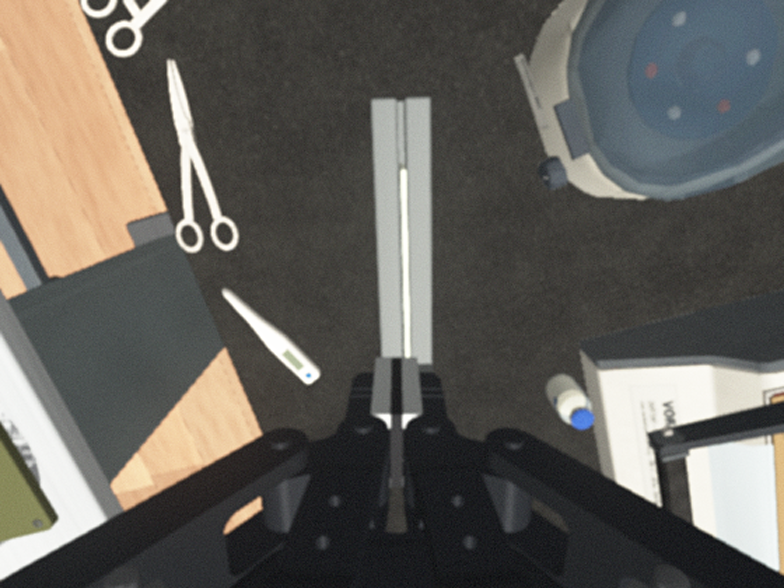

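The board's top edge shows as a thin white line from (403,168) down to at least (406,357), in the groove of the grey stand, whose +y end corners are (372,99) and (431,97). The closed fingers hide the post.

Run:
```python
from h import *
np.set_printoptions(precision=1,suppress=True)
import pickle
c=pickle.load(open("w2.p","rb"));t=camera_params("top")
A=onz(c,(403/1.4,168.5/1.4),103);B=onz(c,(406.5/1.4,357/1.4),103);print("board top end",A,B,"yaw",np.degrees(np.arctan2(*(A-B)[[1,0]])))
print("2-view board end",tri([(c,(403/1.4,168.5/1.4)),(t,(150+78/3.2,140+176/3.2))]))
L=onz(c,(372/1.4,99.5/1.4),38);Rr=onz(c,(431/1.4,97.5/1.4),38);print("stand end",L,Rr,np.linalg.norm(L-Rr))
L2=onz(c,(383/1.4,355/1.4),38);R2=onz(c,(432/1.4,362/1.4),38);print(L2,R2)
for l,h in[(L,L2),(Rr,R2)]: print("stand yaw",np.degrees(np.arctan2(*(l-h)[[1,0]])))
```

```text
board top end [566.9 164.8 103. ] [533.6  33.8 103. ] yaw 75.76846715150859
2-view board end [565.9 165.4 103.5]
stand end [557.7 216.3  38. ] [600.9 205.7  38. ] 44.522079173280716
[507.3  11.1  38. ] [547.6  -7.2  38. ]
stand yaw 76.1991218385727
stand yaw 75.91916968795978
```

Run:
```python
from h import *
plan([576,200,300],yawR(76),2,255)
plan([576,200,66],yawR(76),6,255,pos=[576,200,300],rot=yawR(76))
```

```text
end [576.1 200.5 300.4]
[0.047, 0.003, 0.0, 0.0, -0.0, -0.01, 255],
[0.047, 0.004, 0.0, 0.0, -0.001, -0.012, 255],
end [576. 200.  66.]
[0.0, 0.0, 0.039, 0.0, 0.0, 0.0, 255],
[0.0, 0.0, 0.039, 0.0, 0.0, 0.0, 255],
[0.0, 0.0, 0.039, 0.0, 0.0, 0.0, 255],
[0.0, 0.0, 0.039, 0.0, 0.0, 0.0, 255],
[0.0, 0.0, 0.039, 0.0, 0.0, 0.0, 255],
[0.0, 0.0, 0.039, 0.0, 0.0, 0.0, 255],
```

Request:
move_arm:
  deltas:
    - [[0.047,0.003,0,0,0,-0.01,255],[0.047,0.004,0,0,0,-0.012,255],[0,0,0.039,0,0,0,255],[0,0,0.039,0,0,0,255],[0,0,0.039,0,0,0,255],[0,0,0.039,0,0,0,255],[0,0,0.039,0,0,0,255],[0,0,0.039,0,0,0,255]]

```text
t: 4.15
tool_pos: [577.1, 194.5, 64.9]
ee_rot: [[0.249, 0.969, 0.0], [0.969, -0.249, -0.003], [-0.003, 0.001, -1.0]]
wrist_force: [1.1, 0.3, -0.0]
gripper_width: -0.0
grasp_force: 0.0
```

Request:
move_arm:
  deltas:
    - [[-0.008,0,0,0,0,0,255],[-0.006,0,0,0,0,0,255],[-0.005,0,0,0,0,0,255],[-0.005,0,0,0,0,0,255],[-0.005,0,0,0,0,0,255],[-0.005,0,0,0,0,0,255],[-0.004,0,0,0,0,0,255],[0,0,0,0,0,0,255]]

```text
t: 5.15
tool_pos: [566.8, 160.8, 66.2]
ee_rot: [[0.245, 0.97, -0.001], [0.97, -0.245, -0.001], [-0.001, -0.0, -1.0]]
wrist_force: [0.3, -0.6, -0.2]
gripper_width: 0.0
grasp_force: 0.0
```

Request:
move_arm:
  deltas:
    - [[-0.002,0,0,0,0,0,255],[-0.002,0,0,0,0,0,255],[-0.002,0,0,0,0,0,255],[-0.002,0,0,0,0,0,255],[-0.001,0,0,0,0,0,255],[-0.001,0,0,0,0,0,255],[-0.001,0,0,0,0,0,255],[0,0,0,0,0,0,255]]

```text
t: 6.15
tool_pos: [564.7, 152.1, 66.5]
ee_rot: [[0.244, 0.97, 0.001], [0.97, -0.244, 0.002], [0.002, 0.001, -1.0]]
wrist_force: [0.7, 4.1, -0.6]
gripper_width: -0.3
grasp_force: 0.0
```

Request:
move_arm:
  deltas:
    - [[-0.001,0,0,0,0,0,255],[-0.001,0,0,0,0,0,255],[-0.001,0,0,0,0,0,255],[-0.001,0,0,0,0,0,255],[0,0,0,0,0,0,255],[0,0,0,0,0,0,255],[0,0,0,0,0,0,255],[0,0,0,0,0,0,255]]

```text
t: 7.15
tool_pos: [565.0, 151.9, 67.3]
ee_rot: [[0.242, 0.97, 0.005], [0.97, -0.242, 0.007], [0.008, 0.003, -1.0]]
wrist_force: [3.1, 9.5, 1.4]
gripper_width: 0.1
grasp_force: 0.0
```

Request:
move_arm:
  deltas:
    - [[0.008,0,0,0,0,0,255],[0.01,0,0,0,0,0,255],[0,0,-0.03,0,0,0,255],[0,0,-0.045,0,0,0,0],[0,0,-0.05,0,0,0,0],[-0.02,0,-0.05,0,0,0,0],[-0.03,0,-0.03,0,0,0,0],[-0.02,0,0,0,0,0,0]]

```text
t: 8.15
tool_pos: [551.4, 95.0, 273.3]
ee_rot: [[0.246, 0.969, 0.004], [0.969, -0.246, -0.001], [0.0, 0.004, -1.0]]
wrist_force: [0.4, 0.3, -1.3]
gripper_width: 85.2
grasp_force: 0.0
```

Run:
```python
from h import *
np.set_printoptions(precision=1,suppress=True)
import pickle
print(state()["tool_pos"],state()["gripper_width"])
c=camera_params("wrist");a=save("wrist","w3.png");pickle.dump(c,open("w3.p","wb"))
cv2.imwrite("pics/w3b.png",cv2.resize(a[50:370,130:430,::-1],None,fx=1.85,fy=1.85,interpolation=2))
for k in ["board"]:
    for r in silhouettes(k,"wrist")[:2]:
        m=r["mask"];ys,xs=np.where(m);rc=cv2.minAreaRect(np.column_stack([xs,ys]).astype(np.float32))
        print(k,round(r["p"],2),r["centre"],m.sum(),cv2.boxPoints(rc).tolist())
```

```text
[551.4  95.  273.3] 85.241382100454
board 0.72 [278.8, 207.2] 709 [[275.30389404296875, 130.05599975585938], [280.0906982421875, 129.98345947265625], [282.49969482421875, 288.9772644042969], [277.712890625, 289.0498046875]]
```

View pics/w3b.png

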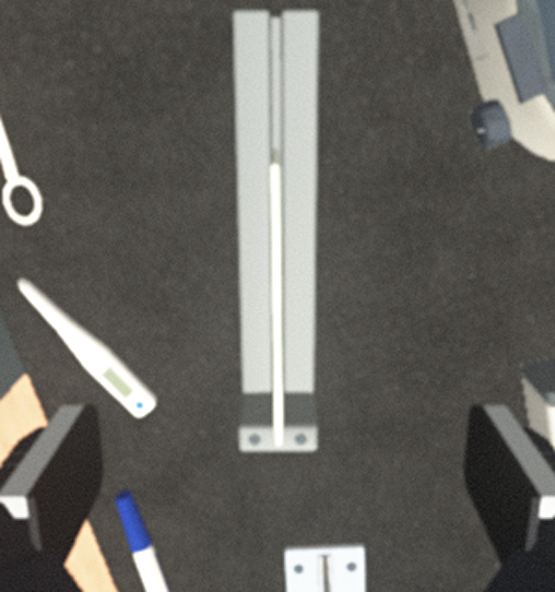

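The board's top edge runs from (275,165) to (278,445) in the crop. The post top spans (239..317, 427..450).

Run:
```python
from h import *
np.set_printoptions(precision=1,suppress=True)
import pickle
c=pickle.load(open("w3.p","rb"));f=lambda x,y,z:onz(c,(130+x/1.85,50+y/1.85),z)
A=f(275,164.5,103);B=f(278.5,444,103);u=A-B;print(A,B,np.linalg.norm(u),"yaw",np.degrees(np.arctan2(u[1],u[0])),"mid",(A+B)/2)
print("post inner",f(240,427,80),f(317,427,80),"outer",f(239,451,80),f(318,451,80))
print("stand end",f(233,11,38),f(318,11,38))
# sub-pixel columns of the white line
im=cv2.imread("pics/w3.png").astype(float).sum(2)
# a second view from here: move toward the rail
plan([515,-190,270],yawR(78.7),8,0)
```

```text
[560.8 140.6 103. ] [526.3  -1.4 103. ] 146.03466384612238 yaw 76.35038071756571 mid [543.6  69.6 103. ]
post inner [504.4   1.3  80. ] [546.7  -9.5  80. ] outer [499.8 -13.5  80. ] [543.7 -24.7  80. ]
stand end [557.  216.6  38. ] [600.3 205.6  38. ]
end [ 514.9 -190.5  269.5]
[-0.035, 0.005, 0.0, -0.0, 0.0, -0.01, 0],
[-0.036, 0.004, 0.0, -0.0, 0.0, -0.01, 0],
[-0.035, 0.004, 0.001, -0.0, 0.0, -0.01, 0],
[-0.036, 0.003, -0.0, -0.0, 0.0, -0.0, 0],
[-0.035, 0.004, -0.0, -0.0, 0.0, -0.01, 0],
[-0.035, 0.003, 0.0, -0.0, 0.0, -0.0, 0],
[-0.036, 0.003, 0.0, -0.0, 0.0, -0.01, 0],
[-0.036, 0.003, 0.001, -0.002, 0.004, -0.004, 0],
```

Request:
move_arm:
  deltas:
    - [[-0.035,0.005,0,0,0,-0.01,0],[-0.036,0.004,0,0,0,-0.01,0],[-0.035,0.004,0.001,0,0,-0.01,0],[-0.036,0.003,0,0,0,0,0],[-0.035,0.004,0,0,0,-0.01,0],[-0.035,0.003,0,0,0,0,0],[-0.036,0.003,0,0,0,-0.01,0],[-0.036,0.003,0.001,0,0,0,0]]

```text
t: 9.25
tool_pos: [516.7, -186.8, 267.6]
ee_rot: [[0.194, 0.981, -0.003], [0.981, -0.194, 0.002], [0.001, -0.003, -1.0]]
wrist_force: [0.2, 0.2, -0.2]
gripper_width: 85.4
grasp_force: 0.0
```

Run:
```python
from h import *
np.set_printoptions(precision=1,suppress=True)
import pickle
print(state()["tool_pos"],state()["gripper_width"])
c=camera_params("wrist");a=save("wrist","w4.png");pickle.dump(c,open("w4.p","wb"))
b=cv2.imread("pics/w1.png")
v=np.hstack([cv2.resize(a[110:280,200:360,::-1],None,fx=3.5,fy=3.5,interpolation=2),cv2.resize(b[30:215,255:335],(240,555),interpolation=2)[:595] if 0 else cv2.copyMakeBorder(cv2.resize(b[30:215,255:335],None,fx=3,fy=3,interpolation=2),0,40,0,0,0)])
print(v.shape);cv2.imwrite("pics/w4b.png",v)
for k in ["clip","small_clip","rail"]:
    for r in silhouettes(k,"wrist")[:2]:
        m=r["mask"];ys,xs=np.where(m)
        print(k,round(r["p"],2),r["centre"],m.sum(),xs.min(),xs.max(),ys.min(),ys.max())
```

```text
[ 516.7 -186.8  267.6] 85.4455834990335
(595, 800, 3)
clip 0.66 [279.7, 272.8] 2242 254 305 235 301
small_clip 0.68 [279.5, 190.4] 1505 253 308 172 214
rail 0.82 [280.2, 175.4] 3984 255 307 139 302
```

View pics/w4b.png

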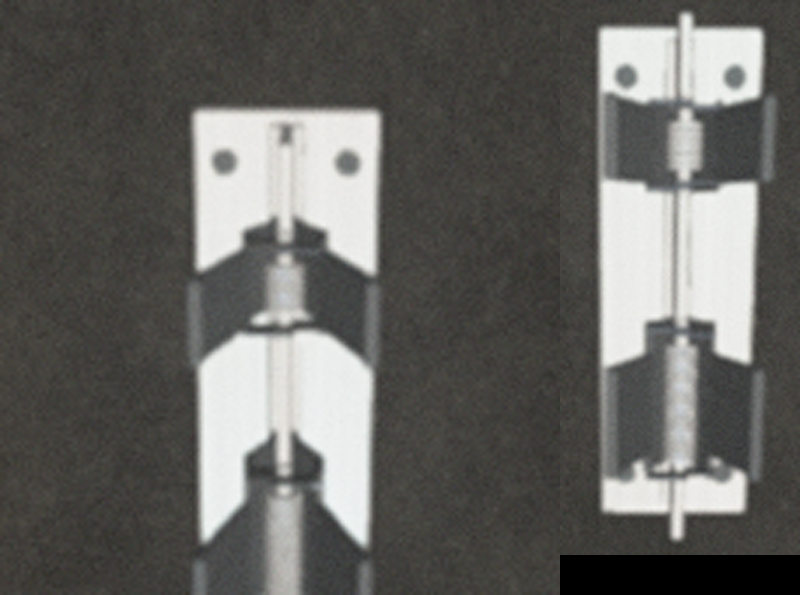

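The wide clip's handle-top corners at its +y end are at about (193,557) and (374,559) in the left crop. In the right crop its handles span (604..765, 368..480), and the strip runs from (686,12) to (677,540).

Run:
```python
from h import *
np.set_printoptions(precision=1,suppress=True)
import pickle
c1=pickle.load(open("w1.p","rb"));c4=pickle.load(open("w4.p","rb"))
f1=lambda x,y:(255+(x-560)/3,30+y/3);f4=lambda x,y:(200+x/3.5,110+y/3.5)
L=tri([(c1,f1(604,368)),(c4,f4(193,557))]);R=tri([(c1,f1(765,370)),(c4,f4(374,559))])
print("handle tops +y",L,R,np.linalg.norm(L-R))
a=onz(c1,f1(686,12),56);b=onz(c1,f1(677,540),56);print("strip",a,b,(a+b)/2,np.linalg.norm(a-b),np.degrees(np.arctan2(*(a-b)[[1,0]])))
print("strip end w4",onz(c4,f4(286,125),56), "tri",tri([(c1,f1(686,12)),(c4,f4(286,125))]))
for n,c,f,pts in[("w1",c1,f1,[(604,368),(604,478),(765,370),(765,481)])]:
    P=np.array([onz(c,f(*p),100) for p in pts]);print("tops w1 z100",P,P.mean(0))
print("coil w1",onz(c1,f1(681,405),66))
```

```text
handle tops +y [ 476.1 -256.1   98.8] [ 524.7 -266.3   98.7] 49.62449605591402
strip [ 521.4 -156.3   56. ] [ 486.5 -328.9   56. ] [ 503.9 -242.6   56. ] 176.1100958157476 78.56246345473677
strip end w4 [ 522.9 -151.4   56. ] tri [ 522.5 -153.5   39. ]
tops w1 z100 [[ 475.7 -255.8  100. ]
 [ 468.6 -290.   100. ]
 [ 524.3 -265.9  100. ]
 [ 518.7 -300.8  100. ]] [ 496.8 -278.1  100. ]
coil w1 [ 497.  -277.9   66. ]
```

Run:
```python
from h import *
plan([497,-278,200],yawR(78.6),3,0)
plan([497,-278,110],yawR(78.6),4,0,pos=[497,-278,200],rot=yawR(78.6))
```

```text
end [ 497.2 -278.2  199.6]
[-0.031, -0.0, 0.023, -0.0, -0.0, 0.0, 0],
[-0.032, -0.001, 0.022, -0.0, -0.0, 0.0, 0],
[-0.031, -0.0, 0.023, -0.003, -0.001, 0.002, 0],
end [ 497. -278.  110.]
[0.0, 0.0, 0.022, 0.0, 0.0, 0.0, 0],
[0.0, 0.0, 0.023, 0.0, 0.0, 0.0, 0],
[0.0, 0.0, 0.023, 0.0, 0.0, 0.0, 0],
[0.0, 0.0, 0.022, 0.0, 0.0, 0.0, 0],
```

Request:
move_arm:
  deltas:
    - [[-0.031,0,0.023,0,0,0,0],[-0.032,-0.001,0.022,0,0,0,0],[-0.031,0,0.023,-0.003,0,0.002,0],[0,0,0.022,0,0,0,0],[0,0,0.023,0,0,0,0],[0,0,0.023,0,0,0,0],[0,0,0.022,0,0,0,0],[0,0,0,0,0,0,0]]

```text
t: 10.45
tool_pos: [497.6, -276.2, 109.5]
ee_rot: [[0.195, 0.981, -0.001], [0.981, -0.195, 0.002], [0.002, -0.001, -1.0]]
wrist_force: [0.6, 0.3, 0.1]
gripper_width: 85.4
grasp_force: 0.0
```

Request:
move_arm:
  deltas:
    - [[-0.002,0,0.008,0,0,0,0],[0,0,0.008,0,0,0,0],[0,0,0.005,0,0,0,0],[0,0,0,0,0,0,60],[0,0,0,0,0,0,90],[0,0,0,0,0,0,110],[0,0,0,0,0,0,120],[0,0,0,0,0,0,120]]
  newtons: 40

```text
t: 11.45
tool_pos: [498.7, -281.3, 91.5]
ee_rot: [[0.198, 0.98, 0.005], [0.98, -0.198, -0.002], [-0.001, 0.006, -1.0]]
wrist_force: [-0.3, -0.2, 6.9]
gripper_width: 45.2
grasp_force: 6.6
```

Request:
move_arm:
  deltas:
    - [[0,0,0,0,0,0,135],[0,0,0,0,0,0,150],[0,0,0,0,0,0,165],[0,0,0,0,0,0,180],[0,0,0,0,0,0,200],[0,0,0,0,0,0,255],[0,0,0,0,0,0,255],[0,0,0,0,0,0,255]]

```text
t: 12.45
tool_pos: [499.7, -281.8, 92.5]
ee_rot: [[0.198, 0.98, 0.008], [0.98, -0.198, -0.003], [-0.001, 0.008, -1.0]]
wrist_force: [-0.6, 0.3, 12.5]
gripper_width: 22.1
grasp_force: 44.4
```

Request:
move_arm:
  deltas:
    - [[0,0,-0.005,0,0,0,255],[0,0,-0.008,0,0,0,255],[0,0,-0.012,0,0,0,255],[0,0,-0.015,0,0,0,255],[0,0,-0.02,0,0,0,255],[0,0,-0.025,0,0,0,255],[0,0,-0.02,0,0,0,255],[0,0,-0.005,0,0,0,255]]

```text
t: 13.45
tool_pos: [498.1, -281.2, 202.2]
ee_rot: [[0.198, 0.98, 0.006], [0.98, -0.198, -0.002], [-0.001, 0.006, -1.0]]
wrist_force: [0.0, -0.3, -1.7]
gripper_width: 21.6
grasp_force: 42.9
```

Run:
```python
from h import *
np.set_printoptions(precision=1,suppress=True)
s=state();print(s["tool_pos"],s["gripper_width"],s["grasp_force"],s["wrist_force"])
a=save("wrist","w5.png");b=save("scene","s5.png")
for n in["clip","small_clip"]:
  for k in["wrist","scene"]:
    for r in silhouettes(n,k)[:2]:
        ys,xs=np.where(r["mask"]);print(n,k,round(r["p"],2),r["centre"],len(xs),xs.min(),xs.max(),ys.min(),ys.max())
p=proj(camera_params("scene"),s["tool_pos"]-np.array([0,0,30])).astype(int);print(p)
u,v=p;cr=cv2.resize(b[max(v-60,0):v+90,max(u-75,0):u+75],(400,400),interpolation=2)
cv2.imwrite("pics/w5b.png",np.hstack([cr,cv2.resize(a[200:420,180:400],(400,400),interpolation=2)])[:,:,::-1])
```

```text
[ 498.1 -281.2  202.2] 21.57729913776406 42.91706442832947 [ 0.  -0.3 -1.7]
clip wrist 0.86 [281.4, 257.9] 6103 249 313 188 344
clip wrist 0.6 [124.2, 58.6] 2358 99 153 0 126
clip scene 0.72 [340.3, 165.9] 478 328 350 149 182
small_clip wrist 0.73 [277.2, 84.4] 3093 237 316 63 108
small_clip scene 0.73 [317.9, 214.9] 306 307 325 199 228
small_clip scene 0.64 [339.0, 164.0] 453 328 350 149 182
[340 165]
```

View pics/w5b.png

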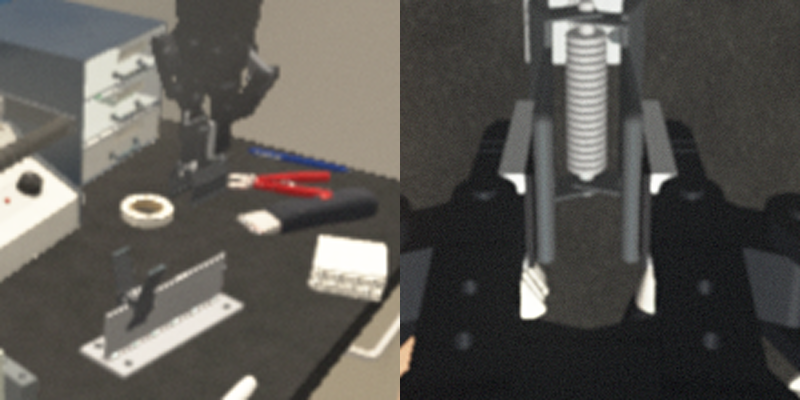

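The clip is off the rail, held by parallel handles with its jaws spread, and the small clip is still on the rail. In the wrist crop the handle rims run from (545,120) to (545,262) and from (630,120) to (630,262), and the coil from (587,30) to (587,180).

Run:
```python
from h import *
np.set_printoptions(precision=1,suppress=True)
s=state();c=camera_params("wrist");T=s["ee_rot"]
f=lambda x,y:(180+(x-400)*.55,200+y*.55)
for n,p,h in[("L far",(545,120),8),("L near",(545,262),8),("R far",(630,120),8),("R near",(630,262),8),("coil far",(587,30),-26),("coil near",(587,180),-26),("pad L corner",(515,190),-19)]:
    for dh in(-4,0,4):
        X=onz(c,f(*p),s["tool_pos"][2]+h+dh);print(n,h+dh,T.T@(X-s["tool_pos"]),end=" ")
    print()
```

```text
L far 4 [15.5 -8.2 -4. ] L far 8 [17.6 -7.9 -8. ] L far 12 [ 19.6  -7.6 -12. ] 
L near 4 [-20.9  -8.8  -4. ] L near 8 [-17.6  -8.5  -8. ] L near 12 [-14.4  -8.2 -12. ] 
R far 4 [15.5 10.  -4. ] R far 8 [17.6  9.7 -8. ] R far 12 [ 19.6   9.4 -12. ] 
R near 4 [-20.9  10.9  -4. ] R near 8 [-17.6  10.5  -8. ] R near 12 [-14.4  10.2 -12. ] 
coil far -30 [24.3  0.8 30. ] coil far -26 [25.7  0.8 26. ] coil far -22 [27.   0.8 22. ] 
coil near -30 [-20.7   0.9  30. ] coil near -26 [-18.2   0.9  26. ] coil near -22 [-15.7   0.9  22. ] 
pad L corner -23 [-19.4 -18.8  23. ] pad L corner -19 [-16.8 -18.2  19. ] pad L corner -15 [-14.2 -17.7  15. ]
```

Run:
```python
from h import *
plan([543,69,215],yawR(76.2),8,255)
```

```text
end [542.7  68.7 214.6]
[0.044, -0.003, -0.002, 0.0, -0.0, 0.01, 255],
[0.044, -0.003, -0.002, 0.0, -0.0, 0.0, 255],
[0.044, -0.004, -0.002, 0.0, -0.0, 0.01, 255],
[0.044, -0.004, -0.002, 0.0, -0.0, 0.0, 255],
[0.044, -0.003, -0.002, 0.0, -0.0, 0.01, 255],
[0.044, -0.005, -0.002, 0.0, -0.0, 0.0, 255],
[0.044, -0.004, -0.002, 0.0, -0.0, 0.01, 255],
[0.043, -0.005, -0.001, 0.001, -0.0, 0.002, 255],
```

Request:
move_arm:
  deltas:
    - [[0.03,-0.002,-0.002,0,0,0.01,255],[0.045,-0.004,-0.002,0,0,0,255],[0.05,-0.004,-0.002,0,0,0.01,255],[0.052,-0.004,-0.002,0,0,0,255],[0.052,-0.005,-0.002,0,0,0.01,255],[0.05,-0.005,-0.002,0,0,0,255],[0.042,-0.004,-0.002,0,0,0.01,255],[0.03,-0.003,-0.001,0,0,0.002,255]]

```text
t: 14.75
tool_pos: [543.1, 71.2, 214.8]
ee_rot: [[0.236, 0.972, 0.002], [0.972, -0.236, 0.0], [0.001, 0.002, -1.0]]
wrist_force: [0.2, -0.5, -0.8]
gripper_width: 21.7
grasp_force: 42.9
```

Run:
```python
from h import *
np.set_printoptions(precision=1,suppress=True)
import pickle
s=state();print(s["tool_pos"],s["gripper_width"],s["grasp_force"],s["joint_velocities"])
c=camera_params("wrist");pickle.dump((c,s["tool_pos"],s["ee_rot"]),open("w6.p","wb"))
a=save("wrist","w6.png")
cv2.imwrite("pics/w6b.png",cv2.resize(a[80:380,150:420],None,fx=2,fy=2,interpolation=2)[:,:,::-1])
plan([543,69,180],yawR(76.2),8,255)
```

```text
[543.1  71.2 214.8] 21.656131384138607 42.917556166648865 [-0.4  0.1  0.1 -0.2 -0.   0.1 -0.4]
end [542.9  68.6 180.2]
[-0.001, 0.0, 0.004, 0.0, -0.0, 0.0, 255],
[-0.001, 0.0, 0.005, 0.0, -0.0, 0.0, 255],
[-0.001, 0.0, 0.004, 0.0, -0.0, 0.0, 255],
[-0.001, 0.0, 0.005, 0.0, -0.0, 0.0, 255],
[-0.001, 0.001, 0.004, 0.0, -0.0, 0.0, 255],
[-0.001, -0.0, 0.004, 0.0, -0.0, 0.0, 255],
[-0.001, -0.0, 0.005, 0.0, -0.0, 0.0, 255],
[-0.001, -0.0, 0.004, 0.003, -0.006, 0.007, 255],
```

View pics/w6b.png

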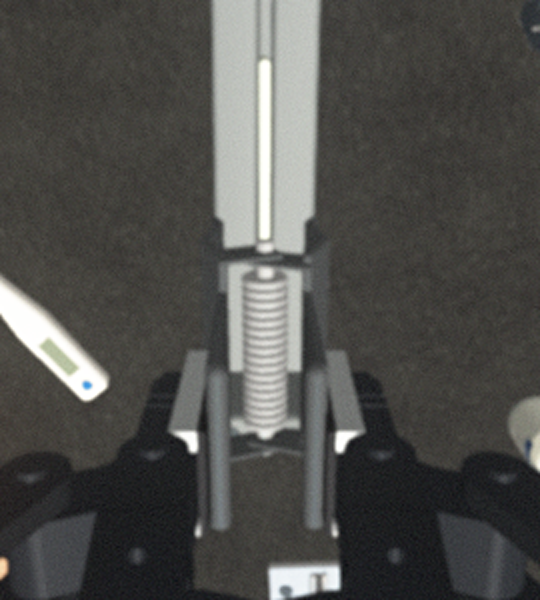

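The jaws gape evenly about the board: the coil is at column 265 and the board's top edge at column 264, with its +y end at (264,60). Next I recompute the alignment and descend to just above the edge.

Request:
move_arm:
  deltas:
    - [[0,0,0.004,0,0,0,255],[0,0,0.005,0,0,0,255],[0,0,0.005,0,0,0,255],[0,0,0.005,0,0,0,255],[0,0,0.004,0,0,0,255],[0,0,0.004,0,0,0,255],[0,0,0.003,0,0,0,255],[0,0,0,0,0,0,255]]

```text
t: 15.8
tool_pos: [543.2, 68.5, 185.0]
ee_rot: [[0.239, 0.971, 0.003], [0.971, -0.239, -0.001], [-0.0, 0.003, -1.0]]
wrist_force: [0.3, -1.0, -1.1]
gripper_width: 21.8
grasp_force: 42.9
```

Run:
```python
from h import *
np.set_printoptions(precision=1,suppress=True)
import pickle
c,p,T=pickle.load(open("w6.p","rb"));f=lambda x,y:(150+x/2,80+y/2)
A=onz(c,f(264,58.5),103);B=onz(c,f(264.5,240),103);u=(A-B)/np.linalg.norm(A-B)
print("board",A,B,"yaw",np.degrees(np.arctan2(u[1],u[0])),"mid by end",A-74*np.array([.2385,.971,0]),"in tool",T.T@(A-p),T.T@(B-p))
for q,h in[((219,373),7),((219,527),7),((314,373),7),((314,527),7),((265,275),-25),((265,435),-25)]:
    print(q,T.T@(onz(c,f(*q),p[2]+h)-p))
s=state();print(s["tool_pos"],s["ee_rot"],s["gripper_width"],s["grasp_force"])
plan([543.2,69,152],yawR(76.2),7,255)
```

```text
board [560.5 141.  103. ] [545.9  79.9 103. ] yaw 76.5526658662457 mid by end [542.8  69.2 103. ] in tool [ 71.9   0.2 111.8] [  9.1   0.4 111.8]
(219, 373) [16.9 -8.1 -7. ]
(219, 527) [-18.1  -8.7  -7. ]
(314, 373) [16.9 10.  -7. ]
(314, 527) [-18.1  10.8  -7. ]
(265, 275) [25.6  0.6 25. ]
(265, 435) [-16.6   0.7  25. ]
[543.2  68.5 185. ] [[ 0.2  1.   0. ]
 [ 1.  -0.2 -0. ]
 [-0.   0.  -1. ]] 21.79660426726629 42.918877601623535
end [543.6  69.4 152. ]
[0.0, -0.0, 0.005, 0.0, 0.0, -0.0, 255],
[0.0, -0.0, 0.004, 0.0, 0.0, -0.0, 255],
[0.0, -0.0, 0.005, 0.0, 0.0, -0.0, 255],
[0.0, -0.0, 0.005, 0.0, 0.0, -0.0, 255],
[0.0, -0.0, 0.005, 0.0, 0.0, -0.0, 255],
[0.0, -0.0, 0.004, 0.0, 0.0, -0.0, 255],
[0.001, -0.0, 0.005, 0.003, 0.0, -0.0, 255],
```

Request:
move_arm:
  deltas:
    - [[0,0,0.005,0,0,0,255],[0.001,0,0.005,0,0,0,255],[0,0,0.005,0,0,0,255],[0,0,0.005,0,0,0,255],[0,0,0.005,0,0,0,255],[0,0,0.005,0,0,0,255],[0,0,0.003,0,0,0,255],[0,0,0,0,0,0,255]]

```text
t: 16.8
tool_pos: [543.6, 69.4, 152.0]
ee_rot: [[0.239, 0.971, 0.003], [0.971, -0.239, -0.001], [-0.0, 0.003, -1.0]]
wrist_force: [-0.1, -0.6, -0.8]
gripper_width: 21.6
grasp_force: 42.9
```

Run:
```python
from h import *
np.set_printoptions(precision=1,suppress=True)
s=state();print(s["tool_pos"],s["gripper_width"],s["grasp_force"],s["wrist_force"])
a=save("wrist","w7.png");b=save("scene","s7.png");t=save("top","t7.png")
u,v=proj(camera_params("scene"),s["tool_pos"]-np.array([0,0,50])).astype(int)
cv2.imwrite("pics/w7b.png",np.hstack([cv2.resize(b[v-50:v+50,u-50:u+50],(500,500),interpolation=2),cv2.resize(a[60:380,185:377],(300,500),interpolation=2)])[:,:,::-1])
for n in["clip","board"]:
    for r in silhouettes(n,"scene")[:2]: print(n,round(r["p"],2),r["centre"],r["mask"].sum())
```

```text
[543.6  69.4 152. ] 21.593912831393332 42.918784618377686 [-0.1 -0.6 -0.8]
clip 0.89 [233.9, 247.5] 735
board 0.7 [232.9, 245.7] 705
board 0.6 [233.4, 265.6] 1368
```

View pics/w7b.png

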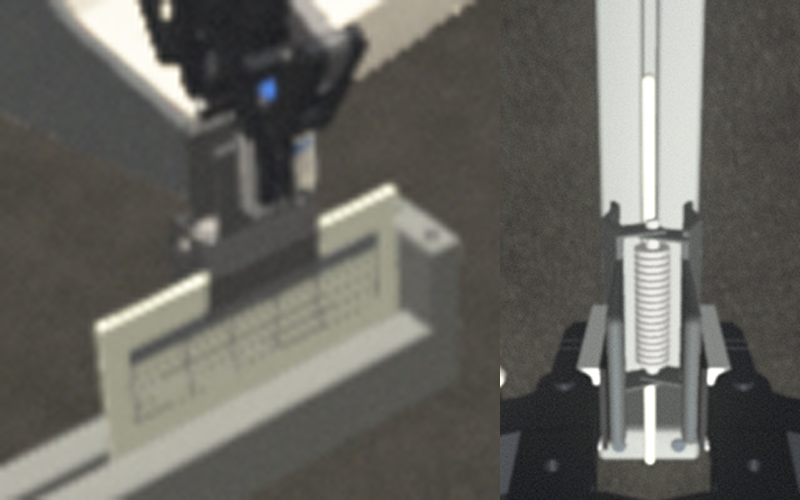

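Run:
```python
from h import *
np.set_printoptions(precision=1,suppress=True)
s=state();c=camera_params("scene");u0,v0=proj(c,s["tool_pos"]-np.array([0,0,50])).astype(int)
u=np.array([.2385,.971,0]);n=np.array([.971,-.2385,0]);m=np.array([543.4,69.2,0])
q=lambda X:(proj(c,X)-[u0-50,v0-50])*5
for k,X in[("board +y top",m+74*u+[0,0,103]),("board -y top",m-74*u+[0,0,103]),("lip +y",m+27*u-14*n+[0,0,90]),("lip -y",m-27*u-14*n+[0,0,90])]: print(k,q(X))
cw=camera_params("wrist")
print("wrist board +y end", (proj(cw,m+74*u+[0,0,103])-[185,60])*1.5625+[500,0], "-y",(proj(cw,m-74*u+[0,0,103])-[185,60])*1.5625+[500,0])
```

```text
board +y top [ 98.5 328. ]
board -y top [397.2 186.4]
lip +y [222.4 322.1]
lip -y [330.5 268.8]
wrist board +y end [648.8  75.3] -y [649.1 464.7]
```

Run:
```python
from h import *
np.set_printoptions(precision=1,suppress=True)
s=state();c=camera_params("scene");cw=camera_params("wrist")
u=np.array([.2385,.971,0]);n=np.array([.971,-.2385,0]);m=np.array([543.4,69.2,0])
for p in[(612,205),(690,205)]:
  for z in(86,90,94):
    d=onz(cw,(185+(p[0]-500)/1.5625,60+p[1]/1.5625),z)-m;print(p,z,"along",d@u,"across",d@n)
u0,v0=proj(c,s["tool_pos"]-np.array([0,0,50])).astype(int);im=cv2.imread("pics/s7.png")
a=cv2.resize(im[v0-30:v0+25,u0-30:u0+30],(540,495),interpolation=2)
for z,o in((90,14),(121,8)):
  for al in(-27,0,27):
    x=(proj(c,m+al*u-o*n+[0,0,z])-[u0-30,v0-30]+.5)*9;cv2.circle(a,tuple(int(k) for k in x),3,(0,0,255),-1);print(z,al,x)
w=cv2.imread("pics/w7.png");b=cv2.resize(w[170:320,245:322],(254,495),interpolation=2)
cv2.imwrite("pics/w8b.png",np.hstack([a,b]))
```

```text
(612, 205) 86 along 27.706686589883866 across -13.68298857452154
(612, 205) 90 along 28.74292399493438 across -13.380886835004043
(612, 205) 94 along 29.779161399984865 across -13.078785095486658
(690, 205) 86 along 27.72212735123419 across 15.128410913657769
(690, 205) 90 along 28.758039229615537 across 14.823102260852295
(690, 205) 94 along 29.793951107996868 across 14.517793608046826
90 -27 [419.4 308.3]
90 0 [324.  355.3]
90 27 [224.8 404.2]
121 -27 [399.5 186.6]
121 0 [302.2 232. ]
121 27 [200.9 279.2]
```

View pics/w8b.png

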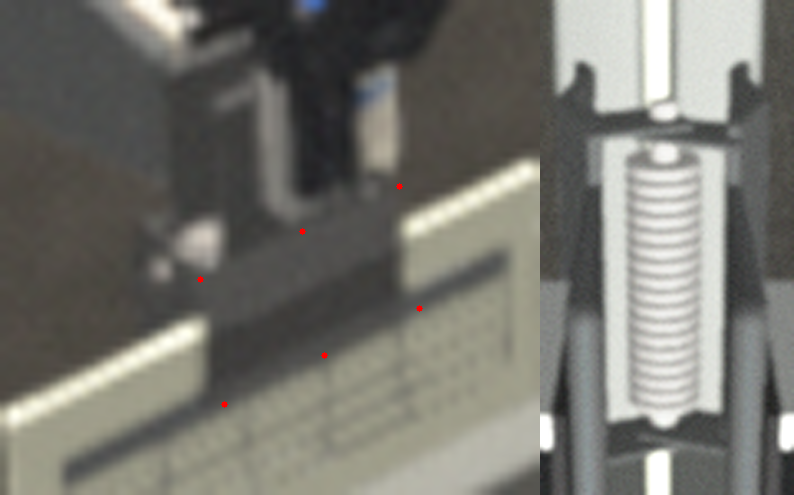

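Request:
move_arm:
  deltas:
    - [[-0.001,0,0,0,0,0,255],[-0.001,0,0,0,0,0,255],[0,0,0,0,0,0,255],[0,0,0,0,0,0,255],[0,0,0,0,0,0,255],[0,0,0,0,0,0,255],[0,0,0,0,0,0,255],[0,0,0,0,0,0,255]]

```text
t: 18.05
tool_pos: [543.2, 67.4, 152.2]
ee_rot: [[0.239, 0.971, 0.003], [0.971, -0.239, -0.001], [0.0, 0.003, -1.0]]
wrist_force: [0.3, 1.3, -0.9]
gripper_width: 21.7
grasp_force: 42.9
```

```bash
python3 -c "
from h import *
s=state();print(s['tool_pos'],s['gripper_width'],s['grasp_force'],s['wrist_force']);print(job_done())"
```

```text
[543.21906303  67.43890618 152.21801904] 21.739423749100258 42.91865050792694 [ 0.28411455  1.2622403  -0.89169197]
the job is handed in; nothing more can be done
None
```

The job is handed in at about 18 s: the board is home against the post, and the wide clip is held squeezed open over the middle of its top edge, jaws about 13 mm past the edge and by all readings touching nothing.

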